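# Scoop a sample ball out of the mill jar

## Task

A grinding ball is wanted for a hardness check: take the steel scoop, reach with it into the narrow-mouthed mill jar, scoop up a ball and tip it gently into the steel sample dish (more than one will do no harm). Only the scoop may touch the balls, never the gripper, and each ball must finish either in the dish or still in the jar. Then stand the scoop upright in its tray and let go, leaving the dish and the other things on the bench where they are.

Things in the scene. Friction and masses are not known exactly. Their poses are not given: they have to be found in the camera images.
- mill_jar: round stainless mill jar, open at the top, fixed to the bench, upright: body 160 mm across outside (inside radius 75 mm), sloping in above 74 mm to a narrow mouth of 56 mm inside radius (rolled rim 129 mm across outside); rim top 105 mm above the bench. Inner floor flat, 8 mm above the bench. Origin: centre of its underside on the bench, z up. It is the only deep jar. Three balls lie inside.
- ball_0: white ceramic grinding ball, 32 mm across, about 67 g; origin at its centre. Starts in the jar. Polished: friction about 0.2; rolls down slopes steeper than about 4 degrees.
- ball_1: white ceramic grinding ball, 32 mm across, about 67 g; origin at its centre. Starts in the jar. Polished: friction about 0.2; rolls down slopes steeper than about 4 degrees.
- ball_2: white ceramic grinding ball, 32 mm across, about 67 g; origin at its centre. Starts in the jar. Polished: friction about 0.2; rolls down slopes steeper than about 4 degrees.
- scoop: steel scoop, 180 g. Flat D-shaped floor 2 mm thick: half-round nose without a wall, radius 26 mm, lip at x = +33; back wall 30 mm tall; side walls slope from 30 down to 10 mm and end at x = +16 mm. Holds one ball, at most two. Origin: on the floor's underside; x to the nose, back wall at x = -29, sides at y = +-26 mm, z up. Starts standing upright on its floor in the tray.
- scoop_grip (a point): point on the axis of the scoop's flat black grip, at x = -60, y = 0, z = 152 mm of the scoop's frame and with its axes. The handle rises from the back wall, leaning back 12 degrees from z; grip 14 mm thick front to back, 26 mm wide (y), from 95 to 180 mm along the handle. Pinch it from above, front to back and along its lean: held across y it swivels in the fingers
- scoop_lip (a point): foremost point of the scoop's nose, underside, at x = +33, y = 0, z = 0 mm of the scoop's frame and with its axes
- scoop_tray: low grey rectangular tray, fixed to the bench, 150 mm (its x) by 110 mm (its y), rim 14 mm tall, walls and floor 3 mm thick. Origin: centre of its underside, z up.
- sample_dish: loose round shallow steel bowl, 350 g, 136 mm across the rim, 36 mm tall, wall 4 mm, inside floor 5 mm above its underside and about 60 mm across, sides curving up. Origin: centre of its underside, z up.
- loupe: black waisted stand loupe, 36 mm across, 36 mm tall; bystander, loose; origin at the centre of its underside
- ref_block: round steel hardness reference block, 52 mm across, 12 mm thick; bystander, loose; origin at the centre of its underside
- specimen: black mounted specimen, a puck 30 mm across, 18 mm tall; bystander, loose; origin at the centre of its underside
- bottle: small brown dropper bottle, 33 mm across, 102 mm tall; bystander, loose; origin at the centre of its underside
- jar_lid: the jar's round steel lid lying on the bench, 132 mm across, 41 mm tall with its knob; bystander, loose; origin at the centre of its underside

How it is judged:
On the way:
1. the scoop is lifted clear of the jar with a ball in it (height (world z) of scoop above 0.105 m and ((x of ball_0 in the frame of scoop between -0.035 and 0.035 m and y of ball_0 in the frame of scoop between -0.028 and 0.028 m and z of ball_0 in the frame of scoop between 0.005 and 0.045 m) or (x of ball_1 in the frame of scoop between -0.035 and 0.035 m and y of ball_1 in the frame of scoop between -0.028 and 0.028 m and z of ball_1 in the frame of scoop between 0.005 and 0.045 m) or (x of ball_2 in the frame of scoop between -0.035 and 0.035 m and y of ball_2 in the frame of scoop between -0.028 and 0.028 m and z of ball_2 in the frame of scoop between 0.005 and 0.045 m))), for 0.2 s.
At the end, for the whole second after the job is handed in: At least one ball rests in the sample dish (within 55 mm of its axis), all others in the jar, all under 0.03 m/s; the scoop stands released and still on its tray's floor, within 0.15 rad of upright and 60 mm of the tray's centre (((horizontal distance between ball_0 and sample_dish below 0.055 m and z of ball_0 in the frame of sample_dish below 0.055 m) or (horizontal distance between ball_0 and mill_jar below 0.075 m and height (world z) of ball_0 below 0.085 m)) and ((horizontal distance between ball_1 and sample_dish below 0.055 m and z of ball_1 in the frame of sample_dish below 0.055 m) or (horizontal distance between ball_1 and mill_jar below 0.075 m and height (world z) of ball_1 below 0.085 m)) and ((horizontal distance between ball_2 and sample_dish below 0.055 m and z of ball_2 in the frame of sample_dish below 0.055 m) or (horizontal distance between ball_2 and mill_jar below 0.075 m and height (world z) of ball_2 below 0.085 m)) and ((horizontal distance between ball_0 and sample_dish below 0.055 m and z of ball_0 in the frame of sample_dish below 0.055 m) or (horizontal distance between ball_1 and sample_dish below 0.055 m and z of ball_1 in the frame of sample_dish below 0.055 m) or (horizontal distance between ball_2 and sample_dish below 0.055 m and z of ball_2 in the frame of sample_dish below 0.055 m)) and linear speed of each of ball_0, ball_1, ball_2 below 0.03 m/s and horizontal distance between scoop and scoop_tray below 0.06 m and height (world z) of scoop below 0.009 m and angle between scoop's own z axis and vertical below 0.15 rad and linear speed of scoop below 0.02 m/s); the robot touches nothing.
It fails at once if a ball is touched by the gripper or arm (contact force between any of the fingers, the arm and ball_0 above 0.3 N or contact force between any of the fingers, the arm and ball_1 above 0.3 N or contact force between any of the fingers, the arm and ball_2 above 0.3 N).
It fails at once if a ball outside the jar falls or flies faster than 1.3 m/s (a drop of some 85 mm) ((linear speed of ball_0 above 1.3 m/s and horizontal distance between ball_0 and mill_jar above 0.08 m) or (linear speed of ball_1 above 1.3 m/s and horizontal distance between ball_1 and mill_jar above 0.08 m) or (linear speed of ball_2 above 1.3 m/s and horizontal distance between ball_2 and mill_jar above 0.08 m)).
It fails at once if the sample dish is shifted by more than 40 mm (distance of sample_dish from where it was at the start of the episode above 0.04 m).
It fails at once if a bystander is shifted by more than 30 mm (distance of any of loupe, ref_block, specimen, bottle, jar_lid from where it was at the start of the episode above 0.03 m).
It also fails if it takes over 72 s, if anything falls off the work surface, if the arm or the gripper's body presses on something with over 40 N, if the wrist force passes 120 N, or if a joint passes its speed limit or range.

## Robot

A 7-joint arm with a two-finger parallel gripper is mounted at the origin on a cart in front of the work surface, level with it; the furniture and walls round the work are solid. World frame = base frame: x ahead of the robot, y to its left, z up, the work surface at z = 0. Lengths are in m, angles in rad, forces in N, time in s.
With the tool pointing down it reaches from about 0.425 to 0.925 m from the base axis. Payload 6.8 kg.
Tool frame: the origin (TCP) lies midway between the tips of the shut fingers; the grasp point (between the pads) lies 19 mm behind it; z points along the fingers, y is the direction in which the jaws open and shut (so a half turn about z gives the same grasp; the last joint's range is limited). The gripper opens to 85 mm and grips with 20 to 120 N. Pads are 22 mm wide; open, the fingers measure 114 mm over their backs; the gripper's body (76 mm by 85 mm) begins 54 mm behind the grasp point. The pads swing forward as they close: fully open they stand 13 mm farther back than shut.
Start: joints at [-0.108, 0.477, 0.022, 1.555, -0.011, 1.109, -0.083], TCP at [0.675, 0, 0.231] pointing down, gripper open.
Joint ranges: [-2.96, 2.96], [-0.34, 2.1], [-1.41, 1.46], [0.24, 2.44], [-1.37, 4.51], [0.17, 1.92], [-2.96, 2.96]. Speed limits (rad/s): [2.39, 2.39, 3.14, 3.14, 3.14, 3.14, 3.14].

## Interface

Orientations are given as a unit quaternion [w, x, y, z].
In Python, from station import readout, eyes, ticket gives the robot as it stands. The module is installed in compiled form; this text tells all that it offers.
- The arm moves only by the shell command python3 -m crank 'ROWS' [FORCE]. ROWS is JSON, a list of rows, each an object of numbers: "jaw": the opening in per cent of the stroke, from 0 (shut) to 100 (fully open); "x", "y", "z": the shift along the tool's x, y, z in mm; "ax", "ay", "az": the turn, a rotation vector about the tool's x, y, z in degrees. In form: [{"jaw": .., "x": .., "y": .., "z": .., "ax": .., "ay": .., "az": ..}, ...]. A call has 1 to 12 rows; each row shifts and turns the commanded pose from where the row before left it, along the tool's axes as they then stand; what a row does not reach is not made up. A row lasts 1/8 s, in which the tool goes at most 62.5 mm and 10.7 degrees, less where a joint would pass 70% of its speed; a pose out of reach is approached as far as the arm can. A call with a gripper value outside its range is refused whole. The fingers move at their own pace and stop on an object; FORCE is the grip in N (left out, the last holds). Time passes only in rows, so rows that do not move let the fingers close. It gives the time, the measured TCP pose, the force and the opening at its end, in the units of the state.
- readout.get_obs(): the state, without advancing time (a new reading comes with each control period).
- eyes.read_camera(name): name is "scene" or "side" or "wrist"; returns (picture, depth): 420x560x3 uint8, red, green, blue; 420x560 float32, m along the optical axis (not along the pixel's ray), 0 where there is no reading.
- eyes.calibration(name): a dict with "fx", "fy", "cx", "cy" (pixels), "k1" (the pictures are not rectified: a ray, as slopes to the right and down, at radius r is drawn at 1 + k1 r^2 times it, then the intrinsics apply), "R" (3x3) and "t" (3): a world point X has camera coordinates R X + t. Camera axes: x right, y down, z forward; pixel columns grow to the right and rows downward; lengths in m; the calibration is good to about 2 mm. A picture is of the moment at which its call begins: read the wrist's pose just before it. calibration takes no time and is no camera call; for the wrist camera it gives the pose at the moment of the call.
- ticket.hand_in(): hands the job in, once; it reports no verdict.
The state is a dict: "t": time; "q": joint angles; "joint_vel": joint speeds; "joint_torque": joint torques, N m; "eef_pos": TCP position; "tool_rot": TCP orientation; "contact_force": force on the tool from outside, world axes, zero at the start; "torque": the same for the moment, N m; "gripper_width": opening from 0.0 (shut) to 1.0 (fully open).
Only numpy, scipy, OpenCV 4.12 (cv2) and the standard library are available. Lean on these libraries where they do the work, as an engineer would, in place of code of your own. Each camera call takes 0.05 s, during which the arm holds its last target. There are 200 camera calls.

## Working session

There is one attempt and no reset: what is moved stays moved. The work goes in short steps, Python scripts to look and compute and a shell command to move; the robot and the scene stay as the last step left them, time stands still between calls to the robot, and variables do not carry over. Pictures are saved under pics/ and viewed, about 8 in all and at most 12, crops included, and the job is handed in when it is done.

```bash
mkdir -p pics; cat > h.py <<'E'
import numpy as np, cv2
from station import readout, eyes, ticket
from scipy.spatial.transform import Rotation as R
def shot(n,fn=None):
    c=eyes.calibration(n); p,d=eyes.read_camera(n)
    if fn: cv2.imwrite('pics/'+fn,p[:,:,::-1]); np.savez('pics/'+fn+'.npz',p=p,d=d,**c)
    return p,d,c
def cloud(d,c):
    v,u=np.mgrid[:420,:560].astype(float)
    K=np.array([[c['fx'],0,c['cx']],[0,c['fy'],c['cy']],[0,0,1.]])
    n=cv2.undistortPoints(np.stack([u.ravel(),v.ravel()],1)[:,None],K,np.array([float(c['k1']),0,0,0,0]))[:,0]
    z=d.ravel(); X=np.c_[n*z[:,None],z]
    W=(X-np.array(c['t']))@np.array(c['R']); W[z==0]=np.nan
    return W.reshape(420,560,3)
def rot(o): 
    w,x,y,z=o['tool_rot']; return R.from_quat([x,y,z,w])
E
python3 - <<'E'
from h import *
o=readout.get_obs(); print(o['t'],o['eef_pos'],o['tool_rot'],o['gripper_width'],o['contact_force'])
ps=[shot(n,n+'0.png') for n in('scene','side')]
for p,d,c in ps: print(-np.array(c['R']).T@c['t'],c['k1'],c['fx'])
E
```

```text
0.0 [ 6.74393374e-01 -5.54456226e-05  2.30302796e-01] [-6.08869920e-04  7.07115573e-01  7.07097364e-01 -7.16255779e-04] 0.9989197687832925 [0.2203852  0.19130133 0.20473022]
[-0.26851522 -0.52271374  1.18158766] -0.06977162807897193 533.4855181699116
[-0.12588989 -1.09018602  0.66254771] -0.030993035053920013 499.92429086633456
```

View pics/scene0.png

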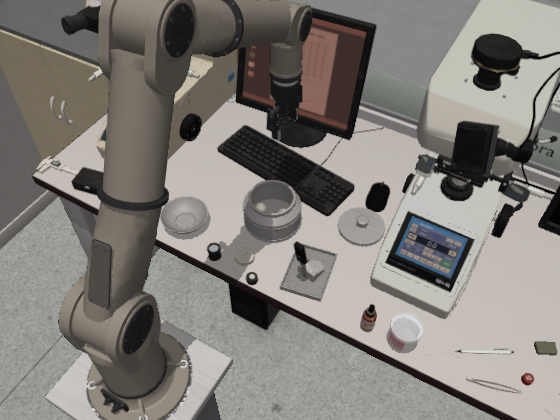

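View pics/side0.png

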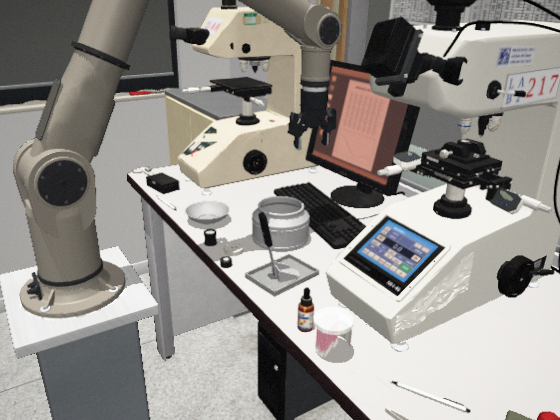

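The scene view shows the dish at about (185,217), the jar (272,210), the tray with the scoop (310,272; grip top near 300,250, nose toward 318,270), the lid (361,226), the loupe (214,251), the block (244,257), the specimen (252,278) and the bottle (369,318). The side view agrees. Next I measure positions.

```bash
python3 - <<'E'
from h import *
from scipy.optimize import least_squares
def circ(P,r=None):
    f=lambda x:np.hypot(P[:,0]-x[0],P[:,1]-x[1])-(r or x[2])
    s=least_squares(f,[*np.median(P[:,:2],0),.05],loss='soft_l1',f_scale=.002); return s.x.round(4),np.abs(s.fun).mean().round(4)
for n in('scene','side'):
    z=np.load(f'pics/{n}0.png.npz'); W=cloud(z['d'],z)
    np.save(f'pics/{n}W.npy',W)
    bench=np.abs(W[...,2])<.004
    def sel(u0,u1,v0,v1,z0,z1):
        w=W[v0:v1,u0:u1].reshape(-1,3); return w[(w[:,2]>z0)&(w[:,2]<z1)]
    B=dict(scene=dict(dish=(155,215,190,245),jar=(235,308,172,245),lid=(335,388,200,250),loupe=(203,225,238,264),block=(230,258,245,268),spec=(243,262,268,288),bottle=(358,380,300,335),tray=(275,345,240,300)),
      side=dict(dish=(180,235,193,228),jar=(245,315,190,255),loupe=(200,220,225,248),block=(218,245,235,256),spec=(217,235,253,270),bottle=(294,318,284,335),tray=(240,322,205,298)))[n]
    print(n)
    for k,b in B.items():
        a=sel(*b,.006,.3)
        if k=='jar': print(' jar rim',circ(sel(*b,.098,.112),.061), 'maxz',np.nanpercentile(a[:,2],98))
        elif k=='dish': print(' dish rim',circ(sel(*b,.031,.042),.066),np.nanpercentile(a[:,2],98))
        elif k=='tray':
            t=sel(*b,.010,.018); t=t.astype(np.float32)
            print(' tray',cv2.minAreaRect(t[:,:2]*1000))
            g=sel(*b,.1,.3); print(' grip hi',len(g),g.mean(0).round(4),g.min(0).round(3),g.max(0).round(3))
            for h in(.03,.06,.09,.12,.15,.17): 
                s=sel(*b,h-.008,h+.008); print('   z',h,len(s),s.mean(0).round(4),s.std(0).round(4))
        else:
            print(' ',k,circ(a),np.nanpercentile(a[:,2],95).round(3),len(a),a.min(0).round(3),a.max(0).round(3))
E
```

```text
scene
 dish rim (array([0.4282, 0.1793, 0.05  ]), np.float64(0.0049)) 0.037863418286975765
 jar rim (array([ 0.5562, -0.0322,  0.05  ]), np.float64(0.0021)) maxz 0.10548554093480475
  lid (array([ 0.6695, -0.2613,  0.0529]), np.float64(0.0222)) 0.138 1681 [ 0.515 -0.376  0.006] [ 0.779 -0.16   0.164]
  loupe (array([0.3726, 0.0409, 0.0139]), np.float64(0.0032)) 0.038 185 [0.338 0.023 0.006] [0.41  0.074 0.04 ]
  block (array([ 0.4071, -0.0333,  0.0188]), np.float64(0.0051)) 0.016 253 [ 0.382 -0.059  0.006] [ 0.437 -0.007  0.019]
  spec (array([ 0.3555, -0.0885,  0.0114]), np.float64(0.0031)) 0.022 114 [ 0.341 -0.103  0.007] [ 0.372 -0.072  0.024]
  bottle (array([ 0.3779, -0.4026,  0.0106]), np.float64(0.0031)) 0.095 316 [ 0.365 -0.418  0.006] [ 0.392 -0.385  0.103]
 tray ((448.6839904785156, -173.03848266601562), (155.5133819580078, 170.45126342773438), 9.876511573791504)
 grip hi 194 [ 0.4024 -0.2008  0.1492] [ 0.39  -0.213  0.1  ] [ 0.421 -0.184  0.183]
   z 0.03 70 [ 0.4364 -0.2106  0.0284] [0.0066 0.0179 0.0042]
   z 0.06 14 [ 0.4233 -0.2025  0.0599] [0.002  0.005  0.0049]
   z 
[... 755 characters left out ...]
4   -0.048  0.023]
  bottle (array([ 0.3461, -0.4338,  0.0419]), np.float64(0.0056)) 0.093 647 [ 0.346 -0.492  0.006] [ 0.454 -0.259  0.104]
 tray ((535.7724609375, -66.710205078125), (498.6048278808594, 217.35830688476562), 51.37261199951172)
 grip hi 402 [ 0.4481 -0.1575  0.1298] [ 0.381 -0.405  0.1  ] [0.607 0.002 0.182]
   z 0.03 487 [ 0.565  -0.0769  0.0281] [0.1083 0.0878 0.0047]
   z 0.06 424 [ 0.5478 -0.0468  0.0606] [0.0522 0.0674 0.0046]
   z 0.09 401 [ 0.5177 -0.1125  0.0891] [0.0631 0.1094 0.0044]
   z 0.12 45 [ 0.4074 -0.2048  0.1201] [0.0041 0.0057 0.0045]
   z 0.15 49 [ 0.4013 -0.2026  0.1493] [0.0036 0.0072 0.0046]
   z 0.17 50 [ 0.3968 -0.2012  0.1703] [0.0039 0.0072 0.0046]
```

```bash
python3 - <<'E'
import cv2
a=cv2.imread('pics/scene0.png')[230:310,265:355]; b=cv2.imread('pics/side0.png')[190:300,230:330]
a=cv2.resize(a,(540,480),interpolation=cv2.INTER_CUBIC)[:, :400]
b=cv2.resize(b,(436,480),interpolation=cv2.INTER_CUBIC)[:,:400]
cv2.imwrite('pics/c1.png',cv2.hconcat([a,b]))
E
```

```text
(no output)
```

View pics/c1.png

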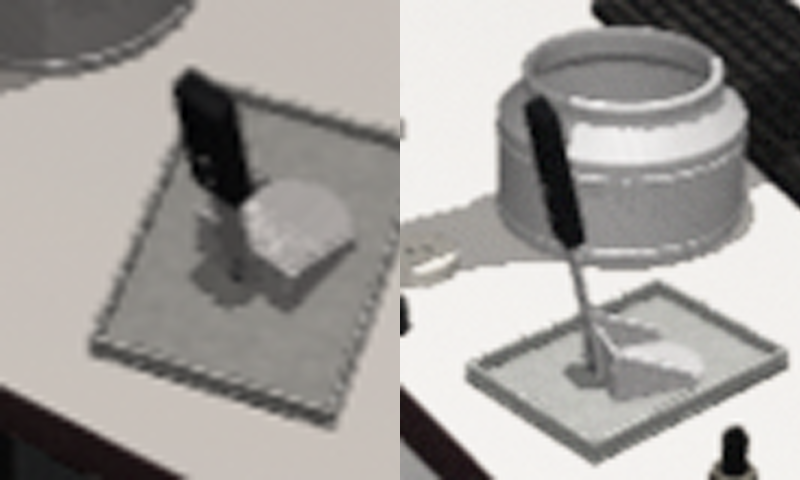

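The crop shows the scoop's back wall running from about (250,200) to (290,275) and its rounded nose up-right, so it points roughly along +x with a slight yaw, with the grip leaning back. I'll check the wrist camera geometry, then look closer from above.

```bash
python3 - <<'E'
from h import *
o=readout.get_obs(); c=eyes.calibration('wrist'); Rt=rot(o).as_matrix()
C=-np.array(c['R']).T@c['t']; print('cam in tool',Rt.T@(C-o['eef_pos']),'axes in tool\n',Rt.T@np.array(c['R']).T, c['fx'],c['cx'],c['cy'])
# lid from scene, tray rim mask
W=np.load('pics/sceneW.npy')
w=W[205:245,340:385].reshape(-1,3); w=w[(w[:,2]>.006)&(w[:,2]<.045)&(w[:,0]>.5)]
print('lid',w.min(0),w.max(0),cv2.minEnclosingCircle(w[:,:2].astype(np.float32)))
E
```

```text
cam in tool [ 8.41907889e-02 -2.23086017e-05 -1.41801105e-01] axes in tool
 [[-6.77848306e-04 -9.46082569e-01 -3.23924857e-01]
 [ 9.99999600e-01 -8.30419956e-04  3.32786474e-04]
 [-5.83837148e-04 -3.23924502e-01  9.46082753e-01]] 290.1245181694802 281.41943429186273 209.38874255898764
lid [ 0.59249356 -0.32583511  0.00606855] [ 0.76141809 -0.1863669   0.04462494] ((0.6772571802139282, -0.2686040997505188), 0.08666879683732986)
```

```bash
python3 -m crank '[{"jaw":100,"x":-32,"y":-50,"z":-30},{"jaw":100,"y":-50,"z":-30},{"jaw":100,"y":-30},{"jaw":100}]'; python3 - <<'E'
from h import *
shot('wrist','w1.png'); o=readout.get_obs(); print(o['eef_pos'],o['q'])
E
```

```text
[ 6.74553863e-01 -1.16154683e-05  2.30549431e-01] [-0.10809358  0.4776233   0.02234449  1.5562026  -0.01148788  1.10929041
 -0.08310887]schema error: expected keys jaw, x, y, z, ax, ay, az
```

View pics/w1.png

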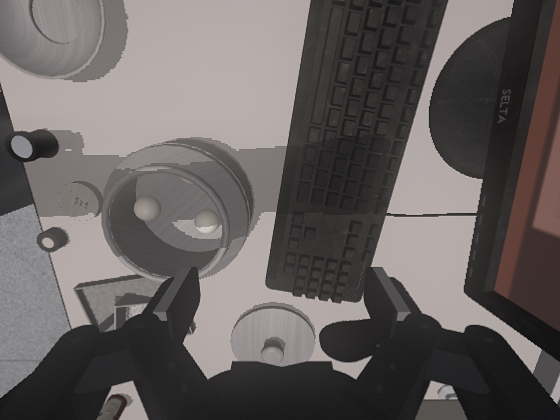

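The wrist view shows two balls in the jar at (147,209) and (206,222); the third is hidden. The move was refused because every key is required. I'll look from directly above the jar.

```bash
python3 -m crank '[{"jaw":100,"x":-30,"y":-40,"z":-30,"ax":0,"ay":0,"az":0},{"jaw":100,"x":-43,"y":-40,"z":-20,"ax":0,"ay":0,"az":0},{"jaw":100,"x":-43,"y":-38,"z":-20,"ax":0,"ay":0,"az":0},{"jaw":100,"x":0,"y":0,"z":0,"ax":0,"ay":0,"az":0},{"jaw":100,"x":0,"y":0,"z":0,"ax":0,"ay":0,"az":0}]'; python3 - <<'E'
from h import *
shot('wrist','w2.png'); o=readout.get_obs(); print(o['eef_pos'],o['q'])
E
```

```text
t: 0.78
eef_pos: [0.5571, -0.1155, 0.3012]
tool_rot: [-0.0, 0.707, 0.707, 0.0]
contact_force: [-0.1, 0.4, -0.0]
gripper_width: 0.999
[ 0.55737247 -0.11464098  0.30079656] [ 0.04554887  0.24285608  0.05834418  1.73204747 -0.01604085  1.16769689
  0.11014657]
```

View pics/w2.png

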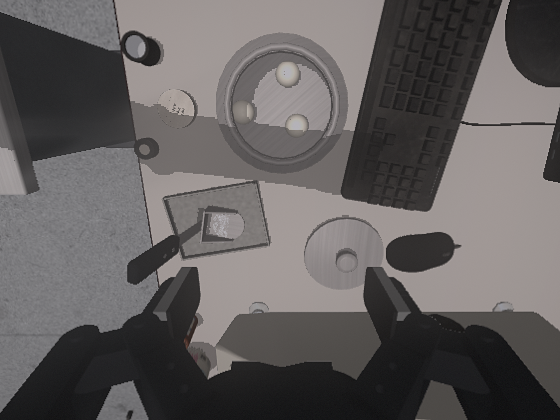

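The overhead view shows three balls at (288,74), (244,112) and (297,125) in the jar, with rim centre about (281,103). The tray corners are about (163,198), (257,181), (270,244) and (182,259), and the scoop nose is at about (243,225).

```bash
cat >> h.py <<'E'
def ray(px,c,z):
    K=np.array([[c['fx'],0,c['cx']],[0,c['fy'],c['cy']],[0,0,1.]])
    n=cv2.undistortPoints(np.array([[px]],float),K,np.array([float(c['k1']),0,0,0,0]))[0,0]
    C=-np.array(c['R']).T@c['t']; D=np.array(c['R']).T@np.array([*n,1]); return C+D*(z-C[2])/D[2]
E
python3 - <<'E'
from h import *
from scipy.optimize import least_squares
z=np.load('pics/w2.png.npz'); W=cloud(z['d'],z)
for b in((288,74),(244,112),(297,125)):
    w=W[b[1]-9:b[1]+10,b[0]-9:b[0]+10].reshape(-1,3); w=w[(w[:,2]>.022)&(w[:,2]<.05)]
    print('ball',w[np.argmax(w[:,2])].round(4),ray(b,z,.030).round(4),len(w))
w=W[30:180,200:360].reshape(-1,3); w=w[(w[:,2]>.1)&(w[:,2]<.115)]
print('rim',cv2.minEnclosingCircle(w[:,:2].astype(np.float32)),w[:,2].max())
w=W[205:295,290:395].reshape(-1,3); w=w[(w[:,2]>.006)&(w[:,2]<.05)]
print('lid',cv2.minEnclosingCircle(w[:,:2].astype(np.float32)))
T=[ray(p,z,.014)[:2] for p in((163,198),(257,181),(270,244),(182,259))]
print('tray',np.round(T,3),np.mean(T,0),[np.linalg.norm(T[i]-T[i-1]).round(3) for i in range(4)])
print('nose px',ray((243,226),z,.005))
# scoop fit on combined clouds: grip + walls
P=[W[170:290,120:280].reshape(-1,3)]+[np.load(f'pics/{n}W.npy')[a].reshape(-1,3) for n,a in(('scene',np.s_[240:300,275:345]),('side',np.s_[205:298,240:322]))]
P=np.vstack(P); P=P[(np.abs(P[:,0]-.43)<.06)&(np.abs(P[:,1]+.2)<.06)]
G=P[(P[:,2]>.105)&(P[:,2]<.185)]; print(len(G))
s12,c12=np.sin(np.radians(12)),np.cos(np.radians(12))
def loc(x,Q):
    q=Q[:,:2]-x[:2]; c,s=np.cos(x[2]),np.sin(x[2]); return np.c_[c*q[:,0]+s*q[:,1],-s*q[:,0]+c*q[:,1],Q[:,2]-.003]
def f(x):
    L=loc(x,G); d=L-[-.060,0,.152]; u=d@[c12,0,s12]; a=d@[-s12,0,c12]
    q=np.abs(np.c_[u,L[:,1],a])-[.007,.013,.0425]
    return np.linalg.norm(np.maximum(q,0),axis=1)+np.minimum(q.max(1),0)
for y0 in(-.4,0,.4):
    s=least_squares(f,[.46,-.2,y0],loss='soft_l1',f_scale=.002,x_scale=[.01,.01,.1]); print('scoop',s.x.round(4),np.degrees(s.x[2]),np.abs(s.fun).mean())
x=s.x; M=P[(P[:,2]>.010)&(P[:,2]<.045)]; L=loc(x,M); L=L[(abs(L[:,0])<.05)&(abs(L[:,1])<.04)]
bw=L[L[:,2]>.02]; print('walls',L.min(0),L.max(0),'y pct',np.percentile(L[:,1],[2,98]))
print(cv2.minAreaRect((L[:,:2]*1000).astype(np.float32)))
E
```

```text
ball [0.5632 0.0133 0.0411] [0.566  0.0133 0.03  ] 357
ball [ 0.5042 -0.0347  0.0406] [ 0.5069 -0.0335  0.03  ] 343
ball [ 0.5755 -0.0512  0.0405] [ 0.5787 -0.0504  0.03  ] 342
rim ((0.5573239326477051, -0.028472982347011566), 0.06454521417617798) 0.10692069182582599
lid ((0.6756014823913574, -0.24024802446365356), 0.08986561745405197)
tray [[ 0.375 -0.159]
 [ 0.52  -0.133]
 [ 0.539 -0.238]
 [ 0.392 -0.265]] [ 0.45649459 -0.19855564] [np.float64(0.107), np.float64(0.148), np.float64(0.107), np.float64(0.149)]
nose px [ 0.494794   -0.20955701  0.005     ]
1647
scoop [ 0.4634 -0.205  -0.1671] -9.576091076422252 0.0014228840481535021
scoop [ 0.4634 -0.205  -0.1671] -9.575980826114133 0.0014228838757754292
scoop [ 0.4634 -0.205  -0.1671] -9.57596697485381 0.0014228838575822574
walls [-0.03828588 -0.03997641  0.00700366] [0.03348042 0.02770162 0.04194437] y pct [-0.03042262  0.02606933]
((-2.59954833984375, -6.360374450683594), (71.00182342529297, 68.36212158203125), 0.9793753027915955)
```

```bash
python3 - <<'E'
import cv2
a=cv2.imread('pics/w2.png')[170:290,120:280]
cv2.imwrite('pics/c2.png',cv2.resize(a,(800,600),interpolation=cv2.INTER_CUBIC))
E
```

```text
(no output)
```

View pics/c2.png

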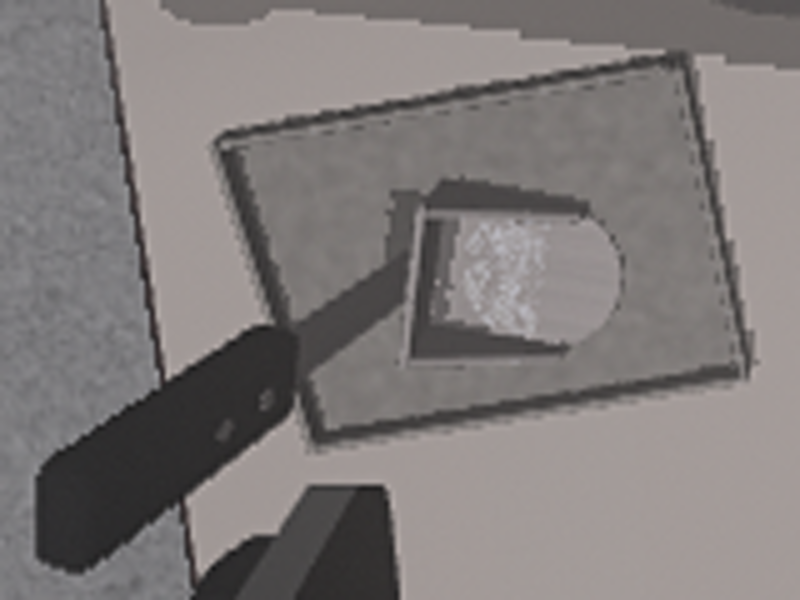

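```bash
cat >> h.py <<'E'
def Rt(yaw,lean):
    """tool orientation: scoop yaw (deg, nose dir), lean = backward tilt of tool axis from vertical (deg)"""
    y=R.from_euler('z',yaw,degrees=True).as_matrix(); l=np.radians(lean)
    ty=y@[np.cos(l),0,np.sin(l)]; tz=y@[np.sin(l),0,-np.cos(l)]; return R.from_matrix(np.c_[np.cross(ty,tz),ty,tz])
def delta(p,Rg,o=None):
    o=o or readout.get_obs(); r=rot(o)
    print('shift(cur tool axes) mm',(r.inv().apply(np.array(p)-o['eef_pos'])*1000).round(1),' turn deg',np.degrees((r.inv()*Rg).as_rotvec()).round(1))
E
python3 - <<'E'
from h import *
z=np.load('pics/w2.png.npz')
a,b=ray((205.6,211),z,.035),ray((201,242.4),z,.035); print('back wall corners',a,b,'yaw',np.degrees(np.arctan2(a[1]-b[1],a[0]-b[0]))-90,'mid',(a+b)/2)
yaw=-9
g=np.array([.4634,-.205,.003])+R.from_euler('z',yaw,degrees=True).apply([-.06,0,.152]); Rg=Rt(yaw,12)
t=g+Rg.apply([0,0,.019]); pre=t-Rg.apply([0,0,.080]); print(g,t,pre)
delta(pre,Rg); delta(t,Rg)
E
```

```text
back wall corners [ 0.44439571 -0.17322756  0.035     ] [ 0.43289688 -0.22464096  0.035     ] yaw -12.606972538651704 mid [ 0.4386463  -0.19893426  0.035     ]
[ 0.4041387  -0.19561393  0.155     ] [ 0.40804039 -0.1962319   0.1364152 ] [ 0.39161223 -0.19362993  0.214667  ]
shift(cur tool axes) mm [ -78.8 -165.8   86.1]  turn deg [-12.   -1.    9.1]
shift(cur tool axes) mm [ -81.5 -149.4  164.4]  turn deg [-12.   -1.    9.1]
```

```bash
python3 -m crank '[{"jaw":100,"x":-20,"y":-42,"z":0,"ax":0,"ay":0,"az":5},{"jaw":100,"x":-25,"y":-40,"z":0,"ax":0,"ay":0,"az":5},{"jaw":100,"x":-20,"y":-42,"z":20,"ax":-6,"ay":0,"az":0},{"jaw":100,"x":0,"y":-35,"z":20,"ax":-6,"ay":0,"az":0},{"jaw":100,"x":0,"y":0,"z":20,"ax":0,"ay":0,"az":0},{"jaw":100,"x":0,"y":0,"z":0,"ax":0,"ay":0,"az":0},{"jaw":100,"x":0,"y":0,"z":0,"ax":0,"ay":0,"az":0}]'; python3 - <<'E'
from h import *
yaw=-10
g=np.array([.464,-.205,.003])+R.from_euler('z',yaw,degrees=True).apply([-.06,0,.152]); Rg=Rt(yaw,12)
t=g+Rg.apply([0,0,.019]); pre=t-Rg.apply([0,0,.080])
delta(pre,Rg); delta(t,Rg); print(readout.get_obs()['q'].round(2))
E
```

```text
t: 1.7
eef_pos: [0.4017, -0.1644, 0.239]
tool_rot: [0.08, 0.761, 0.64, 0.067]
contact_force: [-0.0, -0.3, -0.5]
gripper_width: 1.0
shift(cur tool axes) mm [-29.1  -9.3  22.9]  turn deg [ 0.  -0.   0.1]
shift(cur tool axes) mm [-29.1  -9.4 102.9]  turn deg [ 0.  -0.   0.1]
[ 0.14 -0.06  0.12  2.23 -0.01  0.76  0.09]
```

```bash
python3 -m crank '[{"jaw":100,"x":-15,"y":-5,"z":0,"ax":0,"ay":0,"az":0},{"jaw":100,"x":-14,"y":-4,"z":3,"ax":0,"ay":0,"az":0},{"jaw":100,"x":0,"y":0,"z":0,"ax":0,"ay":0,"az":0}]'; python3 - <<'E'
from h import *
o=readout.get_obs(); p,d,c=shot('wrist','w3.png'); W=cloud(d,c); L=rot(o).inv().apply(W.reshape(-1,3)-o['eef_pos'])
w=W.reshape(-1,3)
m=(w[:,2]>.1)&(w[:,2]<.19)&(p.reshape(-1,3).max(1)<70)&(abs(L[:,1])<.03)&(abs(L[:,0])<.04)
print(m.sum()); 
for a in(.05,.06,.07,.08,.09,.1):
    k=m&(abs(L[:,2]-a)<.005); 
    if k.sum()>5: print(a,k.sum(),L[k].min(0).round(4),L[k].max(0).round(4))
E
```

```text
t: 2.08
eef_pos: [0.3878, -0.1926, 0.234]
tool_rot: [0.08, 0.762, 0.639, 0.067]
contact_force: [-0.5, 0.7, -0.2]
gripper_width: 0.997
939
0.06 581 [-0.0106 -0.0066  0.0556] [0.0143 0.0069 0.065 ]
0.07 68 [ 0.0104 -0.0068  0.0656] [0.0143 0.0065 0.0749]
0.08 63 [ 0.0101 -0.0069  0.0754] [0.0141 0.0068 0.0849]
0.09 53 [ 0.0108 -0.0065  0.0851] [0.0141 0.0062 0.0948]
0.1 47 [ 0.0104 -0.0067  0.0958] [0.014  0.0065 0.105 ]
```

View pics/w3.png

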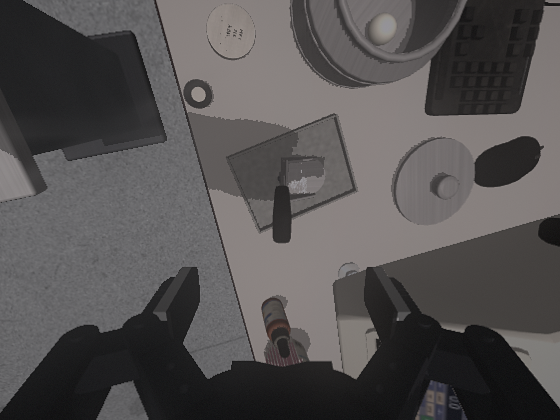

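The wrist view shows the grip centred between the fingers, at (283,215). In tool axes it measures ±7 mm in y and is offset 1.5 mm in x, so I can descend straight.

```bash
python3 -m crank '[{"jaw":100,"x":1.5,"y":0,"z":25,"ax":0,"ay":0,"az":0},{"jaw":100,"x":0,"y":0,"z":25,"ax":0,"ay":0,"az":0},{"jaw":100,"x":0,"y":0,"z":25,"ax":0,"ay":0,"az":0},{"jaw":100,"x":0,"y":0,"z":26,"ax":0,"ay":0,"az":0},{"jaw":100,"x":0,"y":0,"z":0,"ax":0,"ay":0,"az":0},{"jaw":100,"x":0,"y":0,"z":0,"ax":0,"ay":0,"az":0}]'; python3 -c "
from h import *
o=readout.get_obs();print(o['q'].round(2)); delta([.3878,-.1926,.234]+rot(o).apply([.0015,0,.101]),Rt(-10,12))"
```

```text
t: 2.88
eef_pos: [0.4087, -0.194, 0.1354]
tool_rot: [0.08, 0.762, 0.639, 0.068]
contact_force: [0.2, 0.4, -0.4]
gripper_width: 1.002
[ 0.18  0.15  0.16  2.31 -0.13  0.47  0.27]
shift(cur tool axes) mm [-0.7  0.2  0.3]  turn deg [ 0.1 -0.   0. ]
```

```bash
python3 -m crank '[{"jaw":50,"x":0,"y":0,"z":0,"ax":0,"ay":0,"az":0},{"jaw":0,"x":0,"y":0,"z":0,"ax":0,"ay":0,"az":0},{"jaw":0,"x":0,"y":0,"z":0,"ax":0,"ay":0,"az":0},{"jaw":0,"x":0,"y":0,"z":0,"ax":0,"ay":0,"az":0},{"jaw":0,"x":0,"y":0,"z":0,"ax":0,"ay":0,"az":0},{"jaw":0,"x":0,"y":0,"z":0,"ax":0,"ay":0,"az":0},{"jaw":0,"x":0,"y":0,"z":0,"ax":0,"ay":0,"az":0},{"jaw":0,"x":0,"y":0,"z":0,"ax":0,"ay":0,"az":0}]' 100; python3 -m crank '[{"jaw":0,"x":0,"y":0,"z":-20,"ax":0,"ay":0,"az":0},{"jaw":0,"x":0,"y":0,"z":-30,"ax":0,"ay":0,"az":0},{"jaw":0,"x":0,"y":0,"z":-30,"ax":0,"ay":0,"az":0},{"jaw":0,"x":0,"y":0,"z":0,"ax":0,"ay":0,"az":0}]'
```

```text
t: 3.88
eef_pos: [0.4085, -0.1945, 0.1351]
tool_rot: [0.081, 0.762, 0.639, 0.068]
contact_force: [-0.4, 0.4, 5.4]
gripper_width: 0.151
t: 4.38
eef_pos: [0.3919, -0.1915, 0.2141]
tool_rot: [0.081, 0.762, 0.639, 0.068]
contact_force: [0.5, 0.1, -3.2]
gripper_width: 0.154
```

```bash
cat >> h.py <<'E'
TS=np.array([-.0558,0,.1321]); RL=Rt(0,12); J=np.array([.556,-.0305,0.])
def scoop(o=None):
    o=o or readout.get_obs(); Rs=rot(o)*RL.inv(); og=o['eef_pos']-Rs.apply(TS); return og,Rs
def tcp(pt,loc,yaw,p):
    """tcp so that scoop-frame point loc is at world pt, nose-up pitch p deg"""
    Rg=Rt(yaw,12+p); Rs=Rg*RL.inv(); return np.array(pt)+Rs.apply(TS-np.array(loc)),Rg
LIP=[.033,0,0]; BACK=[-.029,0,0]
def js(yaw,s,n,z):
    y=np.radians(yaw); return J+[np.cos(y)*s-np.sin(y)*n,np.sin(y)*s+np.cos(y)*n,z]
def show(yaw=None):
    o=readout.get_obs(); og,Rs=scoop(o); M=Rs.as_matrix()
    print('t',o['t'],'origin',og.round(4),'lip',(og+Rs.apply(LIP)).round(4),'back',(og+Rs.apply(BACK)).round(4),'yaw',np.degrees(np.arctan2(M[1,0],M[0,0])).round(1),'pitch',np.degrees(np.arcsin(M[2,0])).round(1),'roll',np.degrees(np.arcsin(M[2,1])).round(1),'q',o['q'].round(2),'F',o['contact_force'].round(1))
    if yaw is not None:
        y=np.radians(yaw); A=np.array([[np.cos(y),np.sin(y),0],[-np.sin(y),np.cos(y),0],[0,0,1]])
        for k,l in(('lip',LIP),('back',BACK),('handle@97',[-.0497,0,.1036])): print('  jar s,n,z mm',k,(A@(og+Rs.apply(l)-J)*1000).round(1))
E
python3 - <<'E'
from h import *
show()
y=-42
b=[np.array([.565,.0133]),np.array([.506,-.034]),np.array([.578,-.0508])]
a=np.radians(y)
for q in b: q=q-J[:2]; print((np.cos(a)*q[0]+np.sin(a)*q[1]).round(4),(-np.sin(a)*q[0]+np.cos(a)*q[1]).round(4))
t,Rg=tcp(js(y,.020,.001,.150),LIP,y,-12); print(t); delta(t,Rg)
E
```

```text
t 4.375 origin [ 0.4472 -0.2012  0.0822] lip [ 0.4797 -0.207   0.0823] back [ 0.4186 -0.1962  0.0821] yaw -10.0 pitch 0.2 roll -0.0 q [ 0.16 -0.02  0.18  2.26 -0.05  0.69  0.2 ] F [ 0.5  0.1 -3.2]
-0.0226 0.0386
-0.0348 -0.0361
0.0299 -0.0004
[ 0.52739341 -0.00339687  0.29767586]
shift(cur tool axes) mm [208.8 116.1 -60.5]  turn deg [11.8 -3.4 31.9]
```

```bash
python3 -m crank '[{"jaw":0,"x":0,"y":0,"z":-40,"ax":0,"ay":0,"az":0},{"jaw":0,"x":20,"y":10,"z":-25,"ax":6,"ay":0,"az":0},{"jaw":0,"x":40,"y":25,"z":-10,"ax":6,"ay":0,"az":0},{"jaw":0,"x":45,"y":25,"z":0,"ax":0,"ay":0,"az":0},{"jaw":0,"x":45,"y":25,"z":0,"ax":0,"ay":0,"az":0},{"jaw":0,"x":40,"y":20,"z":0,"ax":0,"ay":0,"az":0},{"jaw":0,"x":0,"y":0,"z":0,"ax":0,"ay":0,"az":8},{"jaw":0,"x":0,"y":0,"z":0,"ax":0,"ay":0,"az":8},{"jaw":0,"x":0,"y":0,"z":0,"ax":0,"ay":0,"az":8},{"jaw":0,"x":0,"y":0,"z":0,"ax":0,"ay":0,"az":8},{"jaw":0,"x":0,"y":0,"z":0,"ax":0,"ay":0,"az":0}]'
python3 - <<'E'
from h import *
y=-42; show(y)
t,Rg=tcp(js(y,.020,.001,.150),LIP,y,-12); delta(t,Rg)
E
```

```text
t: 5.75
eef_pos: [0.5126, -0.0196, 0.2892]
tool_rot: [-0.001, 0.913, 0.407, -0.001]
contact_force: [-0.8, 1.1, -1.9]
gripper_width: 0.152
t 5.75 origin [ 0.5324 -0.0377  0.1483] lip [ 0.5564 -0.0593  0.1414] back [ 0.5113 -0.0188  0.1544] yaw -41.9 pitch -12.1 roll -0.1 q [-0.11  0.16  0.03  1.87 -0.01  1.12 -0.81] F [-0.8  1.1 -1.9]
  jar s,n,z mm lip [ 19.6 -21.2 141.4]
  jar s,n,z mm back [-41.1 -21.2 154.4]
  jar s,n,z mm handle@97 [-39.5 -21.  260.1]
shift(cur tool axes) mm [21.9  0.1 -8.5]  turn deg [-0.1  0.1  0.1]
```

```bash
python3 -m crank '[{"jaw":0,"x":22,"y":0,"z":0,"ax":0,"ay":0,"az":0},{"jaw":0,"x":0,"y":0,"z":0,"ax":0,"ay":0,"az":0},{"jaw":0,"x":0,"y":0,"z":0,"ax":0,"ay":0,"az":0}]'
python3 - <<'E'
from h import *
y=-42; show(y); p,d,c=shot('wrist','w4.png'); cv2.imwrite('pics/w4v.png',p[:,:,::-1])
E
```

```text
t: 6.12
eef_pos: [0.528, -0.0032, 0.2906]
tool_rot: [-0.0, 0.913, 0.407, -0.0]
contact_force: [-0.2, -0.3, -1.7]
gripper_width: 0.151
t 6.125 origin [ 0.548  -0.0213  0.1498] lip [ 0.5721 -0.0429  0.1429] back [ 0.5269 -0.0024  0.1559] yaw -41.9 pitch -12.0 roll -0.0 q [-0.13  0.18  0.02  1.83 -0.    1.13 -0.84] F [-0.2 -0.3 -1.7]
  jar s,n,z mm lip [ 20.2   1.6 142.9]
  jar s,n,z mm back [-40.4   1.5 155.9]
  jar s,n,z mm handle@97 [-39.1   1.5 261.5]
```

View pics/w4.png

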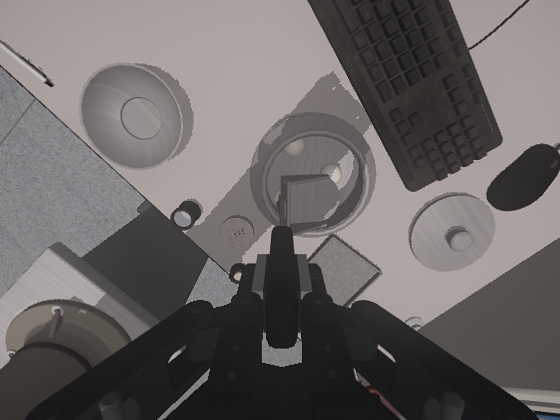

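The view shows the scoop over the jar, nose near (340,205), with balls at (294,147) and (331,173). I check these against predictions.

```bash
cat >> h.py <<'E'
def proj(P,c):
    X=np.array(c['R'])@np.array(P)+c['t']; K=np.array([[c['fx'],0,c['cx']],[0,c['fy'],c['cy']],[0,0,1.]])
    return cv2.projectPoints(X[None],np.zeros(3),np.zeros(3),K,np.array([float(c['k1']),0,0,0,0]))[0][0,0]
E
python3 - <<'E'
from h import *
c=np.load('pics/w4.png.npz'); og,Rs=scoop(); W=cloud(c['d'],c)
for l in([.033,0,.002],[.016,.026,.01],[.016,-.026,.01],[-.029,.026,.03],[-.029,-.026,.03]): print(l,proj(og+Rs.apply(l),c).round(1))
for b in([.565,.0133,.024],[.506,-.034,.024],[.578,-.0508,.024]): print('ball',proj(b,c).round(1))
for b in((294,147),(331,173)):
    w=W[b[1]-7:b[1]+8,b[0]-7:b[0]+8].reshape(-1,3); w=w[(w[:,2]>.026)&(w[:,2]<.05)]
    print('ball',w[np.argmax(w[:,2])].round(4),ray(b,c,.030).round(4))
# scoop cloud in scoop frame
L=Rs.inv().apply(W.reshape(-1,3)-og); L=L[(L[:,2]>-.02)&(L[:,2]<.05)&(abs(L[:,0])<.06)&(abs(L[:,1])<.05)]
print(len(L),np.percentile(L,[1,50,99],axis=0).round(4)); f=L[L[:,2]<.01]; print(f[:,2].mean(),np.percentile(f,[1,50,99],axis=0).round(4))
w=W[100:245,240:390].reshape(-1,3); w=w[(w[:,2]>.1)&(w[:,2]<.112)]; print(cv2.minEnclosingCircle(w[:,:2].astype(np.float32)))
E
```

```text
[0.033, 0, 0.002] [339.9 196.6]
[0.016, 0.026, 0.01] [328.4 174.1]
[0.016, -0.026, 0.01] [325.7 224.2]
[-0.029, 0.026, 0.03] [287.7 181. ]
[-0.029, -0.026, 0.03] [287.3 235.7]
ball [293.8 145.9]
ball [284.7 197.6]
ball [330.2 173.7]
ball [0.5642 0.0131 0.0413] [0.5646 0.0127 0.03  ]
ball [ 0.5752 -0.0497  0.0407] [ 0.5796 -0.0491  0.03  ]
2912 [[-0.0352 -0.0267 -0.0006]
 [-0.0029 -0.0005  0.0013]
 [ 0.0303  0.0248  0.034 ]]
0.0014124757222584666 [[-0.0293 -0.0259 -0.0007]
 [ 0.0033 -0.0024  0.0009]
 [ 0.0309  0.0246  0.0091]]
((0.5575417876243591, -0.028419530019164085), 0.06435678899288177)
```

Prediction and image agree within about 1.5 mm, for the scoop as well as the balls. I refine the jar centre to (.557,-.029) and descend nose-down.

```bash
sed -i 's/J=np.array(\[.556,-.0305,0.\])/J=np.array([.557,-.029,0.])/' h.py; python3 -m crank '[{"jaw":0,"x":-1,"y":0,"z":30,"ax":0,"ay":0,"az":0},{"jaw":0,"x":0,"y":0,"z":30,"ax":0,"ay":0,"az":0},{"jaw":0,"x":0,"y":0,"z":25,"ax":0,"ay":0,"az":0},{"jaw":0,"x":0,"y":0,"z":15,"ax":0,"ay":0,"az":0},{"jaw":0,"x":0,"y":0,"z":10,"ax":0,"ay":0,"az":0},{"jaw":0,"x":0,"y":0,"z":10,"ax":0,"ay":0,"az":0},{"jaw":0,"x":0,"y":0,"z":8,"ax":0,"ay":0,"az":0},{"jaw":0,"x":0,"y":0,"z":0,"ax":0,"ay":0,"az":0},{"jaw":0,"x":0,"y":0,"z":0,"ax":0,"ay":0,"az":0}]' 110
python3 -c "
from h import *
show(-42)"
```

```text
t: 7.3
eef_pos: [0.5275, -0.0042, 0.1633]
tool_rot: [0.0, 0.914, 0.407, 0.0]
contact_force: [-0.4, 0.4, -2.0]
gripper_width: 0.148
t 7.3 origin [ 0.5477 -0.0223  0.0225] lip [ 0.5717 -0.0439  0.0157] back [ 0.5266 -0.0034  0.0286] yaw -42.0 pitch -12.0 roll 0.0 q [-0.12  0.32  0.02  1.98 -0.01  0.85 -0.84] F [-0.4  0.4 -2. ]
  jar s,n,z mm lip [20.9 -1.3 15.7]
  jar s,n,z mm back [-39.7  -1.3  28.6]
  jar s,n,z mm handle@97 [-38.5  -1.3 134.2]
```

```bash
cat >> h.py <<'E'
def balls(cam='wrist',save=None):
    o=readout.get_obs(); og,Rs=scoop(o); p,d,c=shot(cam,save); W=cloud(d,c).reshape(-1,3); L=Rs.inv().apply(W-og)
    w=W[(np.hypot(*(W[:,:2]-J[:2]).T)<.074)&(W[:,2]>.018)&(W[:,2]<.06)&~((L[:,0]>-.07)&(L[:,0]<.036)&(abs(L[:,1])<.0285)&(L[:,2]>-.004)&(L[:,2]<.005))]
    # greedy sphere vote on candidate centres
    found=[]
    from scipy.optimize import least_squares
    rng=np.random.default_rng(0); P=w.copy()
    for k in range(3):
        best=(0,None)
        if len(P)<25: break
        for i in rng.integers(0,len(P),60):
            q=P[np.linalg.norm(P-P[i],axis=1)<.016]
            if len(q)<20: continue
            s=least_squares(lambda x:np.linalg.norm(q-x,axis=1)-.016,q.mean(0)-[0,0,.012],loss='soft_l1',f_scale=.001).x
            n=(abs(np.linalg.norm(P-s,axis=1)-.016)<.0012).sum()
            if n>best[0] and .018<s[2]<.08: best=(n,s)
        if best[1] is None or best[0]<20: break
        s=best[1]; found.append((best[0],s)); P=P[np.linalg.norm(P-s,axis=1)>.019]
    for n,s in found: print('ball',n,s.round(4),'scoop frame',Rs.inv().apply(s-og).round(4),'jar r',np.hypot(*(s-J)[:2]).round(4))
E
python3 -m crank '[{"jaw":0,"x":0,"y":0,"z":3,"ax":0,"ay":0,"az":0},{"jaw":0,"x":0,"y":0,"z":2,"ax":0,"ay":0,"az":0},{"jaw":0,"x":0,"y":0,"z":0,"ax":0,"ay":0,"az":0}]'
python3 -c "
from h import *
show(-42); balls(save='w5.png')"
```

```text
t: 7.68
eef_pos: [0.5271, -0.0042, 0.1579]
tool_rot: [-0.0, 0.914, 0.407, -0.0]
contact_force: [-0.4, 0.3, -2.2]
gripper_width: 0.148
t 7.675 origin [ 0.5472 -0.0224  0.0171] lip [ 0.5712 -0.044   0.0102] back [ 0.5262 -0.0034  0.0231] yaw -42.0 pitch -12.0 roll -0.0 q [-0.12  0.32  0.02  1.98 -0.01  0.84 -0.84] F [-0.4  0.3 -2.2]
  jar s,n,z mm lip [20.6 -1.6 10.2]
  jar s,n,z mm back [-40.   -1.6  23.1]
  jar s,n,z mm handle@97 [-38.7  -1.6 128.8]
ball 813 [ 0.5865 -0.058   0.0229] scoop frame [ 0.0507 -0.0002  0.0167] jar r 0.0414
ball 320 [0.5665 0.0167 0.0231] scoop frame [-0.0128  0.0419  0.0035] jar r 0.0466
ball 176 [ 0.5435 -0.006   0.0385] scoop frame [-0.0179  0.0096  0.0181] jar r 0.0267
```

```bash
python3 -m crank '[{"jaw":0,"x":0,"y":0,"z":2,"ax":0,"ay":0,"az":0},{"jaw":0,"x":0,"y":3,"z":0,"ax":0,"ay":0,"az":0},{"jaw":0,"x":0,"y":4,"z":0,"ax":0,"ay":0,"az":0},{"jaw":0,"x":0,"y":4,"z":0,"ax":0,"ay":0,"az":0},{"jaw":0,"x":0,"y":4,"z":0,"ax":0,"ay":0,"az":0},{"jaw":0,"x":0,"y":4,"z":0,"ax":0,"ay":0,"az":0},{"jaw":0,"x":0,"y":0,"z":0,"ax":0,"ay":0,"az":0},{"jaw":0,"x":0,"y":0,"z":0,"ax":0,"ay":0,"az":0}]'
python3 -c "
from h import *
show(-42); balls(save='w6.png')
for p in(-8,-5,-3,0):
  for s in(.045,.058,.068):
    t,Rg=tcp(js(-42,s,-.0015,.0085),LIP,-42,p); print(p,s); delta(t,Rg)"
```

```text
t: 8.72
eef_pos: [0.5413, -0.0168, 0.156]
tool_rot: [-0.0, 0.914, 0.407, -0.0]
contact_force: [0.3, -0.6, -1.5]
gripper_width: 0.147
t 8.725 origin [ 0.5614 -0.035   0.0152] lip [ 0.5854 -0.0566  0.0083] back [ 0.5403 -0.016   0.0212] yaw -42.0 pitch -12.0 roll -0.0 q [-0.1   0.35  0.02  1.95 -0.01  0.84 -0.81] F [ 0.3 -0.6 -1.5]
  jar s,n,z mm lip [39.5 -1.5  8.3]
  jar s,n,z mm back [-21.1  -1.5  21.2]
  jar s,n,z mm handle@97 [-19.8  -1.5 126.9]
ball 807 [ 0.594  -0.0644  0.0228] scoop frame [ 0.0414 -0.      0.0166] jar r 0.0512
ball 416 [0.5665 0.0166 0.023 ] scoop frame [-0.0317  0.0417  0.0013] jar r 0.0466
ball 340 [ 0.5016 -0.043   0.0229] scoop frame [-0.0398 -0.046  -0.0006] jar r 0.0572
-8 0.045
shift(cur tool axes) mm [-0.1 -4.7  4.4]  turn deg [-4.  0.  0.]
-8 0.058
shift(cur tool axes) mm [-0.1  8.3  4.4]  turn deg [-4.  0.  0.]
-8 0.068
shift(cur tool axes) mm [-0.1 18.3  4.4]  turn deg [-4.  0.  0.]
-5 0.045
shift(cur tool axes) mm [ -0.1 -12.1   8.2]  turn deg [-7. -0.  0.]
-5 0.058
shift(cur tool axes) mm [-0.1  0.9  8.2]  turn deg [-7. -0.  0.]
-5 0.068
shift(cur tool axes) mm [-0.1 10.9  8.2]  turn deg [-7. -0.  0.]
-3 0.045
shift(cur tool axes) mm [ -0.1 -16.9  11. ]  turn deg [-9. -0.  0.]
-3 0.058
shift(cur tool axes) mm [-0.1 -3.9 11. ]  turn deg [-9. -0.  0.]
-3 0.068
shift(cur tool axes) mm [-0.1  6.1 11. ]  turn deg [-9. -0.  0.]
0 0.045
shift(cur tool axes) mm [ -0.1 -23.9  15.4]  turn deg [-12.  -0.   0.]
0 0.058
shift(cur tool axes) mm [ -0.1 -10.9  15.4]  turn deg [-12.  -0.   0.]
0 0.068
shift(cur tool axes) mm [-0.1 -0.9 15.4]  turn deg [-12.  -0.   0.]
```

```bash
python3 -m crank '[{"jaw":0,"x":0,"y":4,"z":0,"ax":0,"ay":0,"az":0},{"jaw":0,"x":0,"y":4,"z":0,"ax":0,"ay":0,"az":0},{"jaw":0,"x":0,"y":4,"z":0,"ax":0,"ay":0,"az":0},{"jaw":0,"x":0,"y":4,"z":0,"ax":0,"ay":0,"az":0},{"jaw":0,"x":0,"y":4,"z":0,"ax":0,"ay":0,"az":0},{"jaw":0,"x":0,"y":4,"z":0,"ax":0,"ay":0,"az":0},{"jaw":0,"x":0,"y":3,"z":0,"ax":0,"ay":0,"az":0},{"jaw":0,"x":0,"y":0,"z":0,"ax":0,"ay":0,"az":0}]'
python3 -c "
from h import *
show(-42); balls(save='w7.png')"
```

```text
t: 9.78
eef_pos: [0.5617, -0.0352, 0.1561]
tool_rot: [0.0, 0.914, 0.407, 0.0]
contact_force: [-0.9, -0.3, -2.5]
gripper_width: 0.148
t 9.775 origin [ 0.5819 -0.0534  0.0153] lip [ 0.6058 -0.075   0.0084] back [ 0.5608 -0.0344  0.0213] yaw -42.0 pitch -12.0 roll 0.0 q [-0.07  0.38  0.03  1.9  -0.02  0.86 -0.77] F [-0.9 -0.3 -2.5]
  jar s,n,z mm lip [67.1 -1.5  8.4]
  jar s,n,z mm back [ 6.4 -1.5 21.3]
  jar s,n,z mm handle@97 [  7.7  -1.5 126.9]
ball 722 [ 0.5015 -0.0428  0.023 ] scoop frame [-0.0669 -0.046  -0.0063] jar r 0.0572
ball 588 [ 0.6044 -0.0643  0.0272] scoop frame [0.0211 0.007  0.0167] jar r 0.0591
ball 537 [0.5665 0.0165 0.023 ] scoop frame [-0.0585  0.0416 -0.0046] jar r 0.0465
```

Ball is on the scoop floor (scoop frame x=21, y=7 mm). Now level and tip back with the lip kept at the wall.

```bash
cat >> h.py <<'E'
def plan(poses):
    """successive (tcp,R): print row deltas, shift in axes before each row's turn"""
    o=readout.get_obs(); p,r=np.array(o['eef_pos']),rot(o)
    for t,Rg in poses: print('row',(r.inv().apply(t-p)*1000).round(1),np.degrees((r.inv()*Rg).as_rotvec()).round(1)); p,r=t,Rg
E
python3 -c "
from h import *
y=-42;n=-.0015
P=[tcp(js(y,.0675,n,.0095),LIP,y,p) for p in(-8,-4,0)]+[tcp(js(y,.0675-.062*np.cos(np.radians(p)),n,.0105),BACK,y,p) for p in(4,8,12)]
plan(P)"
```

```text
row [-0.  -9.5  3.4] [-4. -0. -0.]
row [ -0.  -10.2   4.5] [-4.  0. -0.]
row [ -0.  -10.2   4.5] [-4. -0.  0.]
row [ 0.  -9.  -0.7] [-4. -0.  0.]
row [ 0.  -9.   0.4] [-4.  0.  0.]
row [-0.  -8.7  0.5] [-4.  0. -0.]
```

```bash
python3 -m crank '[{"jaw":0,"x":0,"y":-4.7,"z":1.7,"ax":-2,"ay":0,"az":0},{"jaw":0,"x":0,"y":-4.8,"z":1.8,"ax":-2,"ay":0,"az":0},{"jaw":0,"x":0,"y":-5.1,"z":2.1,"ax":-2,"ay":0,"az":0},{"jaw":0,"x":0,"y":-5.1,"z":2.3,"ax":-2,"ay":0,"az":0},{"jaw":0,"x":0,"y":-5.1,"z":2.1,"ax":-2,"ay":0,"az":0},{"jaw":0,"x":0,"y":-5.1,"z":2.2,"ax":-2,"ay":0,"az":0},{"jaw":0,"x":0,"y":-4.5,"z":-0.4,"ax":-2,"ay":0,"az":0},{"jaw":0,"x":0,"y":-4.5,"z":-0.4,"ax":-2,"ay":0,"az":0},{"jaw":0,"x":0,"y":-4.5,"z":0,"ax":-2,"ay":0,"az":0},{"jaw":0,"x":0,"y":-4.5,"z":0,"ax":-2,"ay":0,"az":0},{"jaw":0,"x":0,"y":0,"z":0,"ax":0,"ay":0,"az":0}]'
python3 -c "
from h import *
show(-42); balls(save='w8.png')
y=-42;n=-.0015
plan([tcp(js(y,.0675-.062*np.cos(np.radians(12)),n,.0105),BACK,y,12)])"
```

```text
t: 11.2
eef_pos: [0.5264, -0.0031, 0.1372]
tool_rot: [0.158, 0.899, 0.402, 0.07]
contact_force: [-1.0, -0.3, -2.9]
gripper_width: 0.15
t 11.2 origin [ 0.5812 -0.0522  0.0141] lip [ 0.6055 -0.0741  0.0186] back [ 0.5598 -0.0331  0.0101] yaw -41.9 pitch 8.0 roll -0.0 q [-0.47  0.27  0.2   2.19  0.48  0.55 -1.41] F [-1.  -0.3 -2.9]
  jar s,n,z mm lip [66.2 -1.  18.6]
  jar s,n,z mm back [ 4.8 -1.2 10.1]
  jar s,n,z mm handle@97 [-30.1  -1.2 109.8]
ball 788 [ 0.5702 -0.0436  0.0289] scoop frame [-0.0117 -0.0009  0.0166] jar r 0.0197
ball 530 [ 0.5013 -0.043   0.0229] scoop frame [-0.0638 -0.0464  0.0178] jar r 0.0574
ball 158 [ 0.5737 -0.0314  0.03  ] scoop frame [-0.0171  0.0106  0.0185] jar r 0.0169
row [-0.3 -8.2  0.6] [-4.  -0.   0.1]
```

```bash
python3 -m crank '[{"jaw":0,"x":0,"y":-5,"z":0.3,"ax":-2.5,"ay":0,"az":0},{"jaw":0,"x":0,"y":-5,"z":0.3,"ax":-2.5,"ay":0,"az":0},{"jaw":0,"x":0,"y":1.8,"z":-15.7,"ax":0,"ay":0,"az":0},{"jaw":0,"x":0,"y":1.8,"z":-15.7,"ax":0,"ay":0,"az":0},{"jaw":0,"x":0,"y":1.8,"z":-15.7,"ax":0,"ay":0,"az":0},{"jaw":0,"x":0,"y":2.7,"z":-15.3,"ax":0,"ay":0,"az":0},{"jaw":0,"x":0,"y":2.7,"z":-15.3,"ax":0,"ay":0,"az":0},{"jaw":0,"x":0,"y":0,"z":0,"ax":0,"ay":0,"az":0}]'
python3 -c "
from h import *
show(-42)"
```

```text
t: 12.25
eef_pos: [0.5042, 0.0176, 0.2094]
tool_rot: [0.197, 0.892, 0.397, 0.089]
contact_force: [0.1, 0.7, -1.8]
gripper_width: 0.15
t 12.25 origin [ 0.5669 -0.0385  0.0933] lip [ 0.5908 -0.06    0.1007] back [ 0.5459 -0.0195  0.0867] yaw -42.1 pitch 13.0 roll 0.2 q [-0.62  0.11  0.22  2.21  0.58  0.72 -1.56] F [ 0.1  0.7 -1.8]
  jar s,n,z mm lip [ 45.8  -0.5 100.7]
  jar s,n,z mm back [-14.6  -0.4  86.7]
  jar s,n,z mm handle@97 [-58.1  -0.6 183. ]
```

```bash
python3 -m crank '[{"jaw":0,"x":0,"y":6.3,"z":-13.6,"ax":0,"ay":0,"az":0},{"jaw":0,"x":0,"y":6.3,"z":-13.6,"ax":0,"ay":0,"az":0},{"jaw":0,"x":0,"y":6.3,"z":-13.6,"ax":0,"ay":0,"az":0},{"jaw":0,"x":0,"y":6.3,"z":-13.6,"ax":0,"ay":0,"az":0},{"jaw":0,"x":0,"y":0,"z":0,"ax":0,"ay":0,"az":0},{"jaw":0,"x":0,"y":0,"z":0,"ax":0,"ay":0,"az":0}]'
python3 - <<'E'
from h import *
show(-42); p,d,c=shot('wrist','w9.png'); og,Rs=scoop(); W=cloud(d,c).reshape(-1,3); L=Rs.inv().apply(W-og)
m=(abs(L[:,1])<.024)&(L[:,0]>-.027)&(L[:,0]<.033)&(L[:,2]>.006)&(L[:,2]<.05); print('in scoop',m.sum(),np.percentile(L[m],[2,50,98],axis=0).round(4))
# dish rim
m=(np.hypot(W[:,0]-.429,W[:,1]-.18)<.085)&(W[:,2]>.031)&(W[:,2]<.043); print('dish',m.sum(),cv2.minEnclosingCircle(W[m][:,:2].astype(np.float32)))
c2=np.load('pics/w1.png.npz'); W=cloud(c2['d'],c2).reshape(-1,3); m=(np.hypot(W[:,0]-.429,W[:,1]-.18)<.085)&(W[:,2]>.031)&(W[:,2]<.043); print('dish',m.sum(),cv2.minEnclosingCircle(W[m][:,:2].astype(np.float32)))
o=readout.get_obs()
D=np.array([.429,.18,0])
for y in(-42,-67):
    a=np.radians(y); dd=np.array([np.cos(a),np.sin(a),0])
    for p,zz in((13,.10),):
        t,Rg=tcp(D-.005*dd+[0,0,zz],LIP,y,p); print(y,t,'back',D-.066*dd); delta(t,Rg)
E
```

```text
t: 13.0
eef_pos: [0.5028, 0.0175, 0.2679]
tool_rot: [0.198, 0.892, 0.397, 0.088]
contact_force: [0.0, -0.2, -2.3]
gripper_width: 0.148
t 13.0 origin [ 0.5653 -0.0388  0.1517] lip [ 0.5892 -0.0603  0.1591] back [ 0.5443 -0.0199  0.1452] yaw -42.0 pitch 13.0 roll -0.0 q [-0.63  0.02  0.22  2.14  0.53  0.86 -1.47] F [ 0.  -0.2 -2.3]
  jar s,n,z mm lip [ 44.9  -1.7 159.1]
  jar s,n,z mm back [-15.6  -1.7 145.2]
  jar s,n,z mm handle@97 [-59.   -1.7 241.5]
in scoop 893 [[-0.0251 -0.0053  0.0127]
 [-0.0136  0.0108  0.0284]
 [ 0.0074  0.0238  0.0332]]
dish 1681 ((0.42997726798057556, 0.18214499950408936), 0.06763804703950882)
dish 796 ((0.4387262165546417, 0.1623336672782898), 0.06361184269189835)
-42 [0.33890105 0.26112546 0.20873863] back [0.37995244 0.22416262 0.        ]
shift(cur tool axes) mm [  71.5 -283.   -67. ]  turn deg [-0.   0.1  0. ]
-67 [0.38162772 0.2916021  0.20873863] back [0.40321175 0.24075332 0.        ]
shift(cur tool axes) mm [ 122.8 -272.7  -62.2]  turn deg [ -0.  -10.5  22.7]
```

Ball sits against the scoop's back wall. Now carry it, with gentle ramps, to the dish at (.430,.182).

```bash
python3 -m crank '[{"jaw":0,"x":2.4,"y":-5.4,"z":-1.2,"ax":0,"ay":0,"az":0},{"jaw":0,"x":4.8,"y":-10.7,"z":-2.4,"ax":0,"ay":0,"az":0},{"jaw":0,"x":7.2,"y":-16.1,"z":-3.7,"ax":0,"ay":0,"az":0},{"jaw":0,"x":9.6,"y":-21.4,"z":-4.9,"ax":0,"ay":0,"az":0},{"jaw":0,"x":12.1,"y":-26.8,"z":-6.1,"ax":0,"ay":0,"az":0},{"jaw":0,"x":12.1,"y":-26.8,"z":-6.1,"ax":0,"ay":0,"az":0},{"jaw":0,"x":12.1,"y":-26.8,"z":-6.1,"ax":0,"ay":0,"az":0},{"jaw":0,"x":9.6,"y":-21.4,"z":-4.9,"ax":0,"ay":0,"az":0},{"jaw":0,"x":7.2,"y":-16.1,"z":-3.7,"ax":0,"ay":0,"az":0},{"jaw":0,"x":4.8,"y":-10.7,"z":-2.4,"ax":0,"ay":0,"az":0},{"jaw":0,"x":2.4,"y":-5.4,"z":-1.2,"ax":0,"ay":0,"az":0},{"jaw":0,"x":0,"y":0,"z":0,"ax":0,"ay":0,"az":0}]'
python3 - <<'E'
from h import *
show(); D=np.array([.430,.182,0])
y=-67; a=np.radians(y); dd=np.array([np.cos(a),np.sin(a),0]); t,Rg=tcp(D-.005*dd+[0,0,.10],LIP,y,13); delta(t,Rg)
E
```

```text
t: 14.55
eef_pos: [0.4199, 0.2059, 0.2276]
tool_rot: [0.198, 0.892, 0.397, 0.088]
contact_force: [1.2, -0.6, -2.3]
gripper_width: 0.148
t 14.55 origin [0.4823 0.1496 0.1114] lip [0.5062 0.1281 0.1188] back [0.4613 0.1685 0.1049] yaw -42.0 pitch 13.0 roll -0.0 q [-0.9   0.12 -0.    2.14  0.53  0.98 -1.96] F [ 1.2 -0.6 -2.3]
shift(cur tool axes) mm [ 40.2 -86.2 -19.4]  turn deg [  0.  -10.6  22.7]
```

```bash
python3 -m crank '[{"jaw":0,"x":4,"y":-8.6,"z":-2,"ax":0,"ay":0,"az":0},{"jaw":0,"x":8,"y":-17.2,"z":-3.9,"ax":0,"ay":0,"az":0},{"jaw":0,"x":10,"y":-21.6,"z":-4.8,"ax":0,"ay":0,"az":0},{"jaw":0,"x":8,"y":-17.2,"z":-3.9,"ax":0,"ay":0,"az":0},{"jaw":0,"x":6,"y":-13,"z":-2.9,"ax":0,"ay":0,"az":0},{"jaw":0,"x":4,"y":-8.6,"z":-2,"ax":0,"ay":0,"az":0},{"jaw":0,"x":0,"y":0,"z":0,"ax":0,"ay":-1.7,"az":3.7},{"jaw":0,"x":0,"y":0,"z":0,"ax":0,"ay":-2.4,"az":5.1},{"jaw":0,"x":0,"y":0,"z":0,"ax":0,"ay":-2.4,"az":5.1},{"jaw":0,"x":0,"y":0,"z":0,"ax":0,"ay":-2.4,"az":5.1},{"jaw":0,"x":0,"y":0,"z":0,"ax":0,"ay":-1.7,"az":3.7},{"jaw":0,"x":0,"y":0,"z":0,"ax":0,"ay":0,"az":0}]'
python3 - <<'E'
from h import *
show(); D=np.array([.430,.182,0])
p,d,c=shot('wrist','w10.png'); og,Rs=scoop(); W=cloud(d,c).reshape(-1,3); L=Rs.inv().apply(W-og)
m=(abs(L[:,1])<.0235)&(L[:,0]>-.026)&(L[:,0]<.033)&(L[:,2]>.008)&(L[:,2]<.05); print('in scoop',m.sum(),np.percentile(L[m],[2,50,98],axis=0).round(4))
m=(np.hypot(W[:,0]-.430,W[:,1]-.182)<.085)&(W[:,2]>.031)&(W[:,2]<.040); print('dish',m.sum(),cv2.minEnclosingCircle(W[m][:,:2].astype(np.float32)))
y=-67; a=np.radians(y); dd=np.array([np.cos(a),np.sin(a),0])
P=[tcp(D-.005*dd+[0,0,z],LIP,y,p) for p,z in((13,.10),(13,.064),(6,.054),(0,.050),(-6,.046),(-12,.042),(-20,.040))]
plan(P)
E
```

```text
t: 16.05
eef_pos: [0.3829, 0.2935, 0.2088]
tool_rot: [0.212, 0.957, 0.194, 0.043]
contact_force: [-0.2, 0.5, -2.1]
gripper_width: 0.149
t 16.05 origin [0.4157 0.216  0.0926] lip [0.4282 0.1864 0.1001] back [0.4047 0.2421 0.0861] yaw -67.1 pitch 13.0 roll 0.0 q [-1.01  0.31 -0.01  1.95  0.38  1.18 -2.4 ] F [-0.2  0.5 -2.1]
in scoop 895 [[-0.0251 -0.0082  0.0137]
 [-0.014   0.0081  0.0279]
 [ 0.0057  0.023   0.0329]]
dish 1139 ((0.42917636036872864, 0.18317021429538727), 0.06776544451713562)
row [ 0.  -0.1 -0. ] [ 0.  0. -0.]
row [ -0.  -15.2  32.6] [0. 0. 0.]
row [-0.  14.2  2.9] [ 7.  0. -0.]
row [-0.  14.5 -1.6] [ 6.  0. -0.]
row [ 0.  14.9 -1.5] [ 6. -0.  0.]
row [ 0.  15.3 -1.4] [6. 0. 0.]
row [-0.  21.1 -4.8] [ 8. -0.  0.]
```

View pics/w10.png

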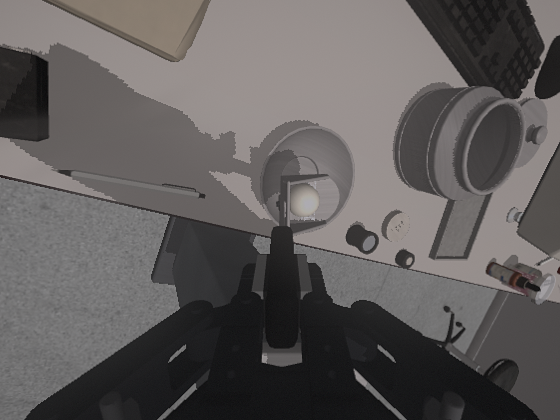

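The ball is in the scoop at (304,203), over the dish; everything else looks undisturbed. Lower and tip.

```bash
python3 -m crank '[{"jaw":0,"x":0,"y":-3,"z":6.5,"ax":0,"ay":0,"az":0},{"jaw":0,"x":0,"y":-4.6,"z":9.8,"ax":0,"ay":0,"az":0},{"jaw":0,"x":0,"y":-4.6,"z":9.8,"ax":0,"ay":0,"az":0},{"jaw":0,"x":0,"y":-3,"z":6.5,"ax":0,"ay":0,"az":0},{"jaw":0,"x":0,"y":7.1,"z":1.5,"ax":3.5,"ay":0,"az":0},{"jaw":0,"x":0,"y":7.1,"z":1.4,"ax":3.5,"ay":0,"az":0},{"jaw":0,"x":0,"y":7.2,"z":-0.8,"ax":3,"ay":0,"az":0},{"jaw":0,"x":0,"y":7.3,"z":-0.8,"ax":3,"ay":0,"az":0},{"jaw":0,"x":0,"y":5,"z":-0.5,"ax":2,"ay":0,"az":0},{"jaw":0,"x":0,"y":5,"z":-0.5,"ax":2,"ay":0,"az":0},{"jaw":0,"x":0,"y":5,"z":-0.5,"ax":2,"ay":0,"az":0},{"jaw":0,"x":0,"y":0,"z":0,"ax":0,"ay":0,"az":0}]'
python3 -m crank '[{"jaw":0,"x":0,"y":5,"z":-0.5,"ax":2,"ay":0,"az":0},{"jaw":0,"x":0,"y":5,"z":-0.5,"ax":2,"ay":0,"az":0},{"jaw":0,"x":0,"y":5,"z":-0.5,"ax":2,"ay":0,"az":0},{"jaw":0,"x":0,"y":0,"z":0,"ax":0,"ay":0,"az":0},{"jaw":0,"x":0,"y":0,"z":0,"ax":0,"ay":0,"az":0},{"jaw":0,"x":0,"y":0,"z":0,"ax":0,"ay":0,"az":0}]'
python3 - <<'E'
from h import *
show()
p,d,c=shot('wrist','w11.png'); og,Rs=scoop(); W=cloud(d,c).reshape(-1,3); L=Rs.inv().apply(W-og)
m=(abs(L[:,1])<.0235)&(L[:,0]>-.026)&(L[:,0]<.033)&(L[:,2]>.008)&(L[:,2]<.05); print('in scoop',m.sum(),np.percentile(L[m],[2,50,98],axis=0).round(4))
p,d,c=shot('side','s2.png'); a=p[150:270,150:310,::-1]; b=cv2.imread('pics/w11.png')[100:260,200:400]
cv2.imwrite('pics/v11.png',cv2.hconcat([cv2.resize(a,(400,300),interpolation=2),cv2.resize(b,(375,300),interpolation=2)]))
E
```

```text
t: 17.6
eef_pos: [0.3991, 0.2534, 0.1854]
tool_rot: [0.052, 0.979, 0.198, 0.01]
contact_force: [-0.1, -0.0, -2.6]
gripper_width: 0.146
t: 18.35
eef_pos: [0.4042, 0.2417, 0.188]
tool_rot: [0.0, 0.98, 0.2, -0.0]
contact_force: [0.5, 0.2, -1.7]
gripper_width: 0.152
t 18.35 origin [0.4148 0.2167 0.0472] lip [0.4274 0.187  0.0403] back [0.4037 0.2428 0.0532] yaw -67.0 pitch -12.0 roll -0.0 q [-0.66  0.2  -0.02  2.07  0.    0.87 -1.84] F [ 0.5  0.2 -1.7]
in scoop 79 [[-0.025   0.0213  0.0096]
 [-0.0046  0.0225  0.0195]
 [ 0.0162  0.0234  0.0289]]
```

View pics/v11.png

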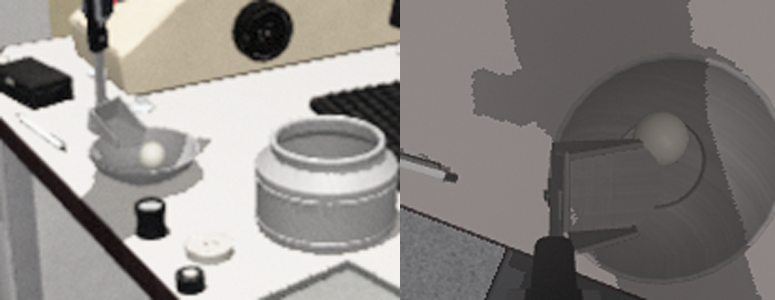

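The ball rests in the dish near its centre and the scoop is empty. Now I raise the scoop and turn back toward the tray.

```bash
python3 -m crank '[{"jaw":0,"x":0,"y":0,"z":-20,"ax":0,"ay":0,"az":0},{"jaw":0,"x":0,"y":0,"z":-40,"ax":0,"ay":0,"az":0},{"jaw":0,"x":0,"y":0,"z":-40,"ax":0,"ay":0,"az":0},{"jaw":0,"x":0,"y":0,"z":0,"ax":0,"ay":0,"az":-9.5},{"jaw":0,"x":0,"y":0,"z":0,"ax":0,"ay":0,"az":-9.5},{"jaw":0,"x":0,"y":0,"z":0,"ax":0,"ay":0,"az":-9.5},{"jaw":0,"x":0,"y":0,"z":0,"ax":0,"ay":0,"az":-9.5},{"jaw":0,"x":0,"y":0,"z":0,"ax":0,"ay":0,"az":-9.5},{"jaw":0,"x":0,"y":0,"z":0,"ax":0,"ay":0,"az":-9.5},{"jaw":0,"x":0,"y":0,"z":0,"ax":0,"ay":0,"az":0}]'
python3 -m crank '[{"jaw":0,"x":-20,"y":15,"z":0,"ax":0,"ay":0,"az":0},{"jaw":0,"x":-35,"y":23,"z":0,"ax":0,"ay":0,"az":0},{"jaw":0,"x":-40,"y":23,"z":0,"ax":0,"ay":0,"az":0},{"jaw":0,"x":-40,"y":23,"z":0,"ax":0,"ay":0,"az":0},{"jaw":0,"x":-40,"y":23,"z":0,"ax":0,"ay":0,"az":0},{"jaw":0,"x":-30,"y":0,"z":0,"ax":0,"ay":0,"az":0},{"jaw":0,"x":0,"y":0,"z":0,"ax":0,"ay":0,"az":0}]'
python3 - <<'E'
from h import *
show(); T=np.array([.4085,-.1945,.1351]); Rg=Rt(-10,12)
delta(T+[0,0,.09],Rg)
E
```

```text
t: 19.7
eef_pos: [0.4044, 0.2411, 0.288]
tool_rot: [0.0, 0.767, 0.642, -0.0]
contact_force: [-0.5, -0.7, -2.9]
gripper_width: 0.146
t: 20.58
eef_pos: [0.4738, 0.0178, 0.288]
tool_rot: [0.0, 0.769, 0.639, -0.001]
contact_force: [1.1, 0.3, -1.6]
gripper_width: 0.148
t 20.575 origin [0.5003 0.0128 0.1471] lip [0.5321 0.0068 0.1403] back [0.4725 0.0179 0.1532] yaw -10.5 pitch -12.0 roll -0.1 q [-0.32  0.08  0.16  1.96 -0.01  1.11 -0.34] F [ 1.1  0.3 -1.6]
shift(cur tool axes) mm [-220.6  -25.3   63.1]  turn deg [-12.    0.1  -0.5]
```

```bash
python3 -m crank '[{"jaw":0,"x":-30,"y":0,"z":0,"ax":0,"ay":0,"az":0},{"jaw":0,"x":-45,"y":0,"z":0,"ax":0,"ay":0,"az":0},{"jaw":0,"x":-50,"y":-5,"z":0,"ax":0,"ay":0,"az":-0.5},{"jaw":0,"x":-45,"y":-5,"z":0,"ax":0,"ay":0,"az":0},{"jaw":0,"x":-35,"y":-10,"z":10,"ax":0,"ay":0,"az":0},{"jaw":0,"x":-15,"y":-5,"z":28,"ax":0,"ay":0,"az":0},{"jaw":0,"x":0,"y":0,"z":25,"ax":-6,"ay":0,"az":0},{"jaw":0,"x":0,"y":0,"z":0,"ax":-6,"ay":0,"az":0},{"jaw":0,"x":0,"y":0,"z":0,"ax":0,"ay":0,"az":0},{"jaw":0,"x":0,"y":0,"z":0,"ax":0,"ay":0,"az":0}]'
python3 - <<'E'
from h import *
show(); T=np.array([.4085,-.1945,.1351]); Rg=Rt(-10,12)
delta(T+[0,0,.005],Rg)
p,d,c=shot('wrist','w12.png'); og,Rs=scoop(); W=cloud(d,c).reshape(-1,3); L=Rs.inv().apply(W-og)
m=(abs(L[:,1])<.02)&(L[:,0]>-.02)&(L[:,0]<.03)&(abs(L[:,2])<.012); q=L[m]; A=np.c_[q[:,:2],np.ones(len(q))]; print('floor fit',np.linalg.lstsq(A,q[:,2],rcond=None)[0].round(4),np.percentile(q,[1,99],axis=0).round(4))
E
```

```text
t: 21.82
eef_pos: [0.4132, -0.1916, 0.2259]
tool_rot: [0.08, 0.759, 0.642, 0.067]
contact_force: [0.5, 0.0, -1.9]
gripper_width: 0.149
t 21.825 origin [ 0.4682 -0.2008  0.0938] lip [ 0.5007 -0.2063  0.0938] back [ 0.4396 -0.196   0.0938] yaw -9.5 pitch -0.0 roll 0.0 q [-0.04 -0.01  0.36  2.22 -0.05  0.72  0.19] F [ 0.5  0.  -1.9]
shift(cur tool axes) mm [ -3.6 -21.8  83.1]  turn deg [-0.  -0.1  0.5]
floor fit [ 0.002  -0.0005  0.001 ] [[-0.0197 -0.0195 -0.0005]
 [ 0.0293  0.0179  0.0025]]
```

```bash
python3 -m crank '[{"jaw":0,"x":-1.6,"y":-6,"z":20,"ax":0,"ay":0,"az":0.5},{"jaw":0,"x":-2,"y":-6,"z":23,"ax":0,"ay":0,"az":0},{"jaw":0,"x":0,"y":-6,"z":23,"ax":0,"ay":0,"az":0},{"jaw":0,"x":0,"y":-3.8,"z":17,"ax":0,"ay":0,"az":0},{"jaw":0,"x":0,"y":-0.7,"z":3,"ax":0,"ay":0,"az":0},{"jaw":0,"x":0,"y":-0.4,"z":2,"ax":0,"ay":0,"az":0},{"jaw":0,"x":0,"y":0,"z":0,"ax":0,"ay":0,"az":0},{"jaw":0,"x":0,"y":0,"z":0,"ax":0,"ay":0,"az":0}]'
python3 -c "
from h import *
show()"
```

```text
t: 22.88
eef_pos: [0.4084, -0.1951, 0.1352]
tool_rot: [0.08, 0.762, 0.639, 0.068]
contact_force: [-0.9, -0.1, 2.7]
gripper_width: 0.152
t 22.875 origin [ 0.4636 -0.2046  0.0032] lip [ 0.4961 -0.2104  0.0033] back [ 0.435  -0.1996  0.0031] yaw -10.0 pitch 0.1 roll 0.1 q [ 0.01  0.16  0.36  2.32 -0.21  0.47  0.35] F [-0.9 -0.1  2.7]
```

The scoop stands on the tray floor (contact +2.7 N). I release it and back off along the lean.

```bash
python3 -m crank '[{"jaw":20,"x":0,"y":0,"z":0,"ax":0,"ay":0,"az":0},{"jaw":30,"x":0,"y":0,"z":0,"ax":0,"ay":0,"az":0},{"jaw":60,"x":0,"y":0,"z":0,"ax":0,"ay":0,"az":0},{"jaw":100,"x":0,"y":0,"z":0,"ax":0,"ay":0,"az":0},{"jaw":100,"x":0,"y":0,"z":0,"ax":0,"ay":0,"az":0},{"jaw":100,"x":0,"y":0,"z":0,"ax":0,"ay":0,"az":0},{"jaw":100,"x":0,"y":0,"z":-15,"ax":0,"ay":0,"az":0},{"jaw":100,"x":0,"y":0,"z":-30,"ax":0,"ay":0,"az":0},{"jaw":100,"x":0,"y":0,"z":-40,"ax":0,"ay":0,"az":0},{"jaw":100,"x":0,"y":0,"z":-40,"ax":0,"ay":0,"az":0},{"jaw":100,"x":0,"y":0,"z":0,"ax":0,"ay":0,"az":0},{"jaw":100,"x":0,"y":0,"z":0,"ax":0,"ay":0,"az":0}]'
python3 - <<'E'
from h import *
p,d,c=shot('scene','sc2.png'); p2,d2,c2=shot('side','s3.png')
a=p[165:335,150:395,::-1]; b=p2[180:340,170:330,::-1]
cv2.imwrite('pics/v12.png',cv2.hconcat([cv2.resize(a,(490,340),interpolation=2),cv2.resize(b,(310,340),interpolation=2)]))
old=np.load('pics/sceneW.npy'); W=cloud(d,c)
B=dict(dish=(155,215,190,245),loupe=(203,225,238,264),block=(230,258,245,268),spec=(243,262,268,288),bottle=(358,380,300,335),lid=(338,385,205,245))
for k,(u0,u1,v0,v1) in B.items():
    f=lambda X:(lambda w:w[(w[:,2]>.008)&(w[:,2]<.11)].mean(0))(X[v0:v1,u0:u1].reshape(-1,3)); print(k,f(old).round(4),f(W).round(4))
w=W[240:300,275:345].reshape(-1,3); o=old[240:300,275:345].reshape(-1,3)
for h in(.12,.15,.17): print(h,[x[(abs(x[:,2]-h)<.008)&(x[:,0]<.43)].mean(0).round(4) for x in(o,w)])
v=W[190:245,155:215].reshape(-1,3); col=p[190:245,155:215].reshape(-1,3)
c3=np.load('pics/w11.png.npz'); 
show()
E
```

```text
t: 24.38
eef_pos: [0.3814, -0.1902, 0.256]
tool_rot: [0.079, 0.762, 0.639, 0.068]
contact_force: [-0.2, -0.3, 0.1]
gripper_width: 0.998
dish [0.4386 0.1903 0.0216] [0.4384 0.1896 0.0227]
loupe [0.3709 0.0391 0.0291] [0.3711 0.0394 0.0292]
block [ 0.4076 -0.0326  0.0119] [ 0.4074 -0.033   0.012 ]
spec [ 0.3557 -0.0885  0.0165] [ 0.3559 -0.0883  0.017 ]
bottle [ 0.3754 -0.403   0.054 ] [ 0.3756 -0.403   0.0545]
lid [ 0.6585 -0.2634  0.017 ] [ 0.6584 -0.2634  0.0172]
0.12 [array([ 0.4075, -0.2032,  0.1204]), array([ 0.4068, -0.2045,  0.1195])]
0.15 [array([ 0.4015, -0.202 ,  0.149 ]), array([ 0.4001, -0.2026,  0.1498])]
0.17 [array([ 0.3986, -0.1991,  0.1729]), array([ 0.3978, -0.2004,  0.1726])]
t 24.475 origin [ 0.4357 -0.1997  0.123 ] lip [ 0.4682 -0.2054  0.123 ] back [ 0.4071 -0.1946  0.1231] yaw -10.0 pitch -0.1 roll 0.1 q [-0.06 -0.12  0.38  2.23  0.02  0.81  0.14] F [ 0.1 -0.4 -0.1]
```

View pics/v12.png

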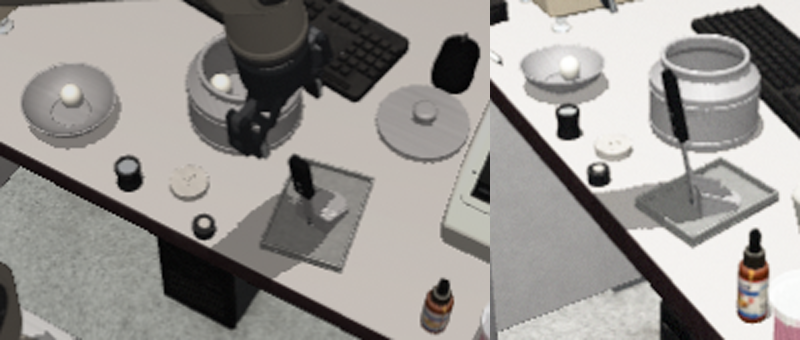

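The ball is in the dish (70,95 in the crop), the scoop stands in the tray, and nothing else moved. One last check that the ball is still, then hand-in.

```bash
python3 -m crank '[{"jaw":100,"x":0,"y":0,"z":0,"ax":0,"ay":0,"az":0},{"jaw":100,"x":0,"y":0,"z":0,"ax":0,"ay":0,"az":0},{"jaw":100,"x":0,"y":0,"z":0,"ax":0,"ay":0,"az":0},{"jaw":100,"x":0,"y":0,"z":0,"ax":0,"ay":0,"az":0},{"jaw":100,"x":0,"y":0,"z":0,"ax":0,"ay":0,"az":0},{"jaw":100,"x":0,"y":0,"z":0,"ax":0,"ay":0,"az":0},{"jaw":100,"x":0,"y":0,"z":0,"ax":0,"ay":0,"az":0},{"jaw":100,"x":0,"y":0,"z":0,"ax":0,"ay":0,"az":0}]' >/dev/null; python3 - <<'E'
from h import *
for n in range(4):
    p,d,c=shot('scene'); g=p[190:245,155:215].min(2).astype(float); v,u=np.nonzero(g>g.max()-25); px=(155+u.mean(),190+v.mean()); print(readout.get_obs()['t'],np.round(px,2),ray(px,c,.022).round(4),len(u))
E
```

```text
25.525 [184.23 210.43] [0.4478 0.1948 0.022 ] 35
25.575 [184.23 210.43] [0.4478 0.1948 0.022 ] 35
25.625 [184.23 210.43] [0.4478 0.1948 0.022 ] 35
25.675 [184.23 210.43] [0.4478 0.1948 0.022 ] 35
```

Ball is still, about 22 mm from the dish axis (limit 55 mm).

```bash
python3 -c "
from station import ticket
print(ticket.hand_in())"
```

```text
the job is handed in; nothing more can be done
None
```

The job is done and handed in at about 26 s of the 72 s allowed; no verdict was reported. I gripped the scoop front to back and scooped one ball against the jar wall. I tipped it into the dish from a lip height of about 40 mm, then stood the scoop back in its tray, let go and backed off.

**Last checks:**
- **Ball:** it showed no movement over four pictures 0.05 s apart, about 22 mm from the dish axis by image estimate (limit 55 mm).
- **Scoop:** it stands upright on the tray floor. At release it was about 9 mm from the tray centre and within 0.1 degrees of upright, and its grip is within about 1.5 mm of where it first stood.
- **Dish and bystanders:** measured positions moved less than about 1 mm.
- **Robot:** clear of everything, gripper open, contact force about 0 N.

**Less certain:**
- **Balls in the jar:** I saw one of the two remaining balls in the final picture. The other was hidden, but both were measured lying in the jar during the scooping, one of them for the last time just before the final tilt back.
- **Jar centre:** the cameras disagreed by 2–4 mm, so I used the wrist-camera value, and the scoop entered and left the jar without a noticeable contact force.

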